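One turn of the hand press

ROBOT

A 6-joint arm with a two-finger parallel gripper is mounted at the origin on a cart in front of the work surface, level with it; the furniture and walls round the work are solid. World frame = base frame: x ahead of the robot, y to its left, z up, the work surface at z = 0. Lengths are in mm, angles in rad, forces in N, time in s.
With the tool pointing down it reaches from about 375 to 900 mm from the base axis. Payload 3.1 kg.
Tool frame: the origin (TCP) lies on the centre line of the jaws, within the pads' length; the fingertips stand 8 mm ahead of it and the grasp point (between the pads) lies 11 mm behind it (arm.finger_overhang is the x of the fingertips in the tool frame, in mm); x points along the fingers, y is the direction in which the jaws open and shut, and the axes are right-handed (so a half turn about x gives the same grasp; the last joint's range is limited). The gripper opens to 87 mm and grips with 3 to 60 N. Pads are 19 mm wide; open, the fingers measure 117 mm over their backs; the gripper's body (75 mm by 190 mm) begins 51 mm behind the grasp point.
Start: joints at [-1.466, 0.527, 1.433, -0, 1.181, -0.178], TCP at [175.027, -599.968, 230.548] pointing down, gripper open.
Joint ranges: [-3.08, 3.08], [-0.75, 2.2], [0.22, 2.44], [-1.43, 4.57], [0, 2.65], [-2.85, 2.85]. Speed limits (rad/s): [2.79, 2.79, 3.14, 3.14, 3.14, 3.14].

INTERFACE

Orientations are given as a unit quaternion [w, x, y, z].
In Python, from rig import status, viewer, arm, find_in, regions_of, pinpoint gives the robot as it stands. The module is installed in compiled form; this text tells all that it offers.
- The arm moves only by the tool carry_out, never from a script. Its argument "plan" is a list of rows, each an object with "turn": the turn, a rotation vector about the tool's x, y, z in rad, a list of three; "slide": the shift along the tool's x, y, z in m, a list of three; "jaw": the closure, from 0 (fully open) to 1 (shut). A call has 1 to 12 rows; each row is the pose to reach, as a shift and turn from the pose measured when the call began, along the tool's axes at that moment; what a row does not reach only later rows make up. A row lasts 1/12 s, in which the tool goes at most 41.7 mm and 7.16 degrees, less where a joint would pass 70% of its speed; a pose out of reach is approached as far as the arm can. A call with a gripper value outside its range is refused whole. The fingers move at their own pace and stop on an object; "force" is the grip in N (left out, the last holds). Time passes only in rows, so rows that repeat a pose let the fingers close. It gives the time, the measured TCP pose, the force and the opening at its end, in the units of the state.
- status.observe(): the state, without advancing time (a new reading comes with each control period).
- viewer.read_camera(name): name is "side" or "top"; returns (picture, depth): 384x512x3 uint8, red, green, blue; 384x512 float32, mm along the optical axis (not along the pixel's ray), 0 where there is no reading.
- viewer.camera_model(name): a dict with "mtx" (3x3 intrinsics, pixels), "T" (4x4, takes a point from camera to world coordinates). Camera axes: x right, y down, z forward; pixel columns grow to the right and rows downward; lengths in mm; the calibration is good to about 2 mm. A picture is of the moment at which its call begins. camera_model takes no time and is no camera call.
- arm.finish_job(): hands the job in, once; it reports no verdict.
Trained networks look in the newest picture that a camera, given by its name, has taken for a name from the list of things; names that differ only in an ending like _2 or _b are one class to them, and where a whole thing is asked for, a point or a joint stands for the part that bears it (a point fixed in the world has none). Each returns a list of dicts, best first, with "confidence" (0 to 1); they miss things now and then, are a little off and sometimes report something else, mostly with a low value. They report only what shows in the picture. A call takes as long as a camera call.
- find_in(camera, label): "pixel" ([column, row] in pixels, amid what is visible of it).
- regions_of(camera, label): "region" (384x512 bool, what is visible of it) and "pixel" ([column, row] in pixels, amid what is visible of it).
- pinpoint(camera, label): "pixel" ([column, row] in pixels: a listed point, or the origin of a listed thing).
The state is a dict: "time": time; "q": joint angles; "dq": joint speeds; "joint_torque": joint torques, N m; "tcp_pos": TCP position; "ee_rot": TCP orientation; "force": force on the tool from outside, world axes, zero at the start; "ft_torque": the same for the moment, N m; "finger_gap": finger opening in mm.
Only numpy, scipy, OpenCV 4.12 (cv2) and the standard library are available. Lean on these libraries where they do the work, as an engineer would, in place of code of your own. Each camera call takes 0.05 s, during which the arm holds its last target. There are 200 camera calls.

TASK

Lower the small hand press by one turn of its hand wheel: with the tips or the outside of the fingers, push the wheel's upright handle round clockwise (seen from above) through exactly one turn, from the pointer all the way round until it stands at the pointer again, and leave it there. Only push the handle, do not grip it or take it between the fingers, and leave the loose things round the press where they stand.

Things in the scene. Friction and masses are not known exactly. Their poses are not given: they have to be found in the camera images.
- press: bench hand press, fixed to the bench: grey base plate 130 x 150 mm, two steel columns, grey crosshead, brass nut, 135 mm high without the wheel; a pellet die stands under its plate. Origin: centre of the underside, on the wheel's axis; z up, -x of this body is the side of the pointer. Its place and yaw differ from run to run.
- pointer (a point): tip of the fixed steel pointer, a 14 mm wide upturned tab 6 mm thick, 88 mm from the wheel axis just outside the rim, top 146 mm above the bench; it shows where the handle belongs at the start and after a whole turn.
- wheel_hub (a point): top centre of the wheel's hub, on the vertical wheel axis, 160 mm above the bench (the end of the screw stands up to 7 mm higher). The wheel is a dark level hand wheel, 140 mm outside diameter, five spokes, rim 16 mm thick with its top 157 mm above the bench.
- handle_mid (a point): middle of the wheel's one handle, an upright black revolving grip of 25 mm diameter, 54 mm long, from 159 to 213 mm above the bench; this point is on its axis 186 mm above the bench, 62 mm from the wheel axis.
- handle: the same handle, origin at its foot, 159 mm above the bench, on its axis; it spins freely about its own axis.
- wheel (a joint): angle of the wheel in rad: 0 with the handle at the pointer (starts within 0.08 of 0), grows as the wheel is turned clockwise seen from above, 6.283 after one whole turn. About 2 N at the handle turns it and it stays where it is left; each turn lowers the press plate 8 mm. End stops at -1.0 and 7.6.
- sample_vial: loose closed glass vial with a ribbed white cap, 28 mm diameter, 60 mm high, standing near the press; origin at the centre of its underside.
- steel_bowl: loose plain grey bowl, 55 mm diameter, 28 mm high, standing near the press; origin at the centre of its underside.
- lab_timer: loose white timer with two buttons, 66 x 66 x 18 mm, lying near the press; origin at the centre of its underside.

How it is judged (in metres and radians):
On the way, in this order (a step that is already met when the one before it is completed fails the run):
1. the fingers push the handle through the first part of the turn (between 0.8 and 2.4 rad) (value of joint wheel between 0.8 and 2.4 rad and contact force between the fingers and handle above 0.3 N), for 0.1 s.
2. the fingers push the handle through the middle of the turn (between 2.4 and 4.0 rad) (value of joint wheel between 2.4 and 4 rad and contact force between the fingers and handle above 0.3 N), for 0.1 s.
3. the fingers push the handle through the last part of the turn (between 4.0 and 5.7 rad) (value of joint wheel between 4 and 5.7 rad and contact force between the fingers and handle above 0.3 N), for 0.1 s.
At the end, for the whole second after the job is handed in: The wheel is at rest one whole turn clockwise from the pointer, within 0.15 rad (the handle within 9 mm of its place at the pointer), and the vial, bowl and timer are within 15 mm of where they stood (value of joint wheel between 6.133 and 6.433 rad and velocity of joint wheel between -0.05 and 0.05 rad/s and distance of each of sample_vial, steel_bowl, lab_timer from where it was at the start of the episode below 0.015 m); the robot touches nothing.
It fails at once if the wheel is pushed more than 0.35 rad past one turn (value of joint wheel above 6.633 rad).
It fails at once if the wheel is turned backwards (more than 0.35 rad anticlockwise of the pointer) (value of joint wheel below -0.35 rad).
It fails at once if the handle is gripped or taken between the fingers (the grasp point comes within 13 mm of the handle's axis, lower than 10 mm above its top) (horizontal distance between the grasp point and handle_mid below 0.013 m and z of the grasp point in the frame of handle below 0.064 m).
It fails at once if the vial, the bowl or the timer is lifted, knocked over or shoved away (15 mm) (distance of any of sample_vial, steel_bowl, lab_timer from where it was at the start of the episode above 0.015 m or angle between any of sample_vial, steel_bowl, lab_timer's own z axis and vertical above 0.4 rad).
It also fails if it takes over 58 s, if anything falls off the work surface, if the arm or the gripper's body presses on something with over 40 N, if the wrist force passes 120 N, or if a joint passes its speed limit or range.

## Working session

There is one attempt and no reset: what is moved stays moved. The work goes in short steps, Python scripts to look and compute and a tool call to move; the robot and the scene stay as the last step left them, time stands still between calls to the robot, and variables do not carry over. Pictures are saved under pics/ and viewed, about 8 in all and at most 12, crops included, and the job is handed in when it is done.

Besides the shell and the picture viewer there is one more tool, called after "Emit:" as name([rows], argument=value, ...), one row to a line, values as JSON. carry_out: Moves the arm, as the interface text tells. Its arguments: {"type":"object","properties":{"plan":{"type":"array"},"force":{"type":"number"}},"required":["plan"]}

```bash
mkdir -p pics
cat > h.py <<'E'
import numpy as np, cv2
from rig import status, viewer, arm, find_in, regions_of, pinpoint
def ray(cam,px):
    m=viewer.camera_model(cam); K=np.array(m["mtx"]);T=np.array(m["T"])
    d=T[:3,:3]@np.linalg.solve(K,[px[0],px[1],1.]); return T[:3,3],d
def at_z(cam,px,z):
    o,d=ray(cam,px); return o+d*(z-o[2])/d[2]
def tri(pa,pb):
    (o1,d1),(o2,d2)=ray("side",pa),ray("top",pb)
    s=np.linalg.lstsq(np.c_[d1,-d2],o2-o1,rcond=None)[0]
    a,b=o1+s[0]*d1,o2+s[1]*d2; return (a+b)/2,np.linalg.norm(a-b)
E
python3 - <<'E'
from h import *
np.set_printoptions(precision=1,suppress=True)
s=status.observe(); print({k:np.round(v,3) for k,v in s.items()})
ims=[]
for c in("side","top"):
    p,d=viewer.read_camera(c); ims.append(p)
    print(c,np.array(viewer.camera_model(c)["T"]))
    cv2.imwrite(f"pics/{c}0.png",p[:,:,::-1])
P={}
for n in("pointer","wheel_hub","handle_mid","handle","sample_vial","steel_bowl","lab_timer","press"):
    for c in("side","top"):
        r=pinpoint(c,n); P[n,c]=r
        print(n,c,[(np.round(x["pixel"],1),round(x["confidence"],2)) for x in r[:2]])
    if P[n,"side"] and P[n,"top"]: print("   tri",*tri(P[n,"side"][0]["pixel"],P[n,"top"][0]["pixel"]))
E
```

```text
{'time': np.float64(0.0), 'q': array([-1.5,  0.5,  1.4,  0. ,  1.2, -0.2]), 'dq': array([ 0., -0., -0., -0.,  0.,  0.]), 'joint_torque': array([ -0. , -44. , -17.7,   0.1,   0.1,  -0. ]), 'tcp_pos': array([ 175. , -599.3,  229.6]), 'ee_rot': array([ 0.1,  0.7,  0.1, -0.7]), 'force': array([-0.9, -0.1,  0.7]), 'ft_torque': array([ 0.,  0., -0.]), 'finger_gap': np.float64(87.291)}
side [[  -1.     0.    -0.1  604.9]
 [   0.1    0.3   -0.9 1065.1]
 [  -0.    -0.9   -0.4  445.9]
 [   0.     0.     0.     1. ]]
top [[  -0.    -1.     0.1  379.9]
 [  -1.     0.    -0.   244.4]
 [   0.    -0.1   -1.  1268.3]
 [   0.     0.     0.     1. ]]
pointer side [(array([308.5, 189.9]), 0.94)]
pointer top [(array([225.6, 222. ]), 0.75)]
   tri [457.5 308.4 148.8] 6.356908459814519
wheel_hub side [(array([265.8, 178.5]), 0.75)]
wheel_hub top [(array([238.7, 195.6]), 0.96)]
   tri [535.2 269.7 163.8] 11.588073763330408
handle_mid side [(array([183.8, 260.1]), 0.39)]
handle_mid top [(array([227.9, 212. ]), 0.76)]
   tri [614.1 320.7   0. ] 224.84720079700207
handle side [(array([296.3, 183.1]), 0.59)]
handle top [(array([227.6, 214.6]), 0.63)]
   tri [479.2 301.3 162.4] 0.07944013027408421
sample_vial side [(array([344.9, 298.4]), 0.92)]
sample_vial top [(array([226.4, 218.2]), 0.45), (array([166.4, 243.9]), 0.43)]
   tri [434.1 338.8 -90.4] 119.34633724013037
steel_bowl side [(array([184.5, 260.1]), 0.62)]
steel_bowl top [(array([223.8, 140.4]), 0.54)]
   tri [726.8 316.7   2.1] 0.8078505753117223
lab_timer side [(array([308.1, 197.2]), 0.63)]
lab_timer top [(array([327. , 248.2]), 0.64)]
   tri [389.4  10.7   7.4] 12.558096308972647
press side [(array([271.4, 245.6]), 0.73)]
press top [(array([231.7, 199.7]), 0.79)]
   tri [535.7 295.8  13.9] 4.029259967711672
```

Run:
```python
import cv2,numpy as np
a=cv2.imread("pics/side0.png");b=cv2.imread("pics/top0.png")
a=cv2.resize(a[110:340,110:400],None,fx=2.7,fy=2.5); cv2.imwrite("pics/a.png",a)
cv2.imwrite("pics/b.png",cv2.resize(b[90:310,120:400],None,fx=2.7,fy=2.7))
```

```text
(no output)
```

View pics/a.png

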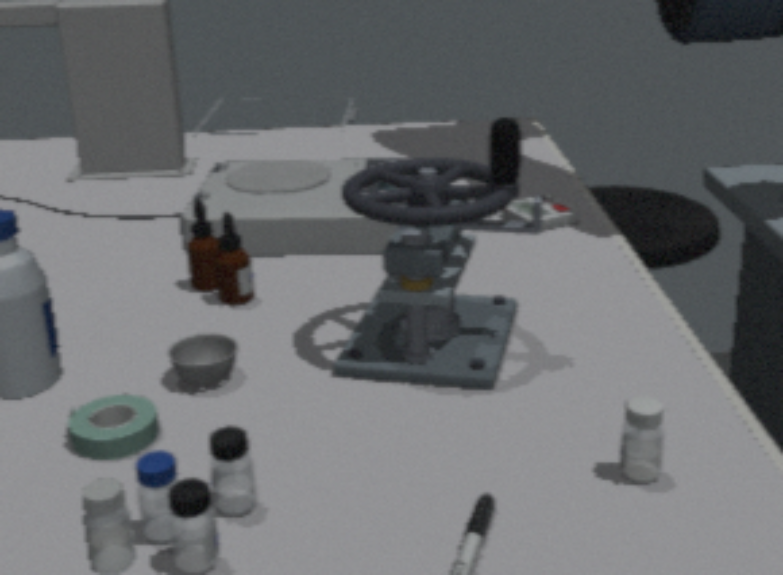

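View pics/b.png

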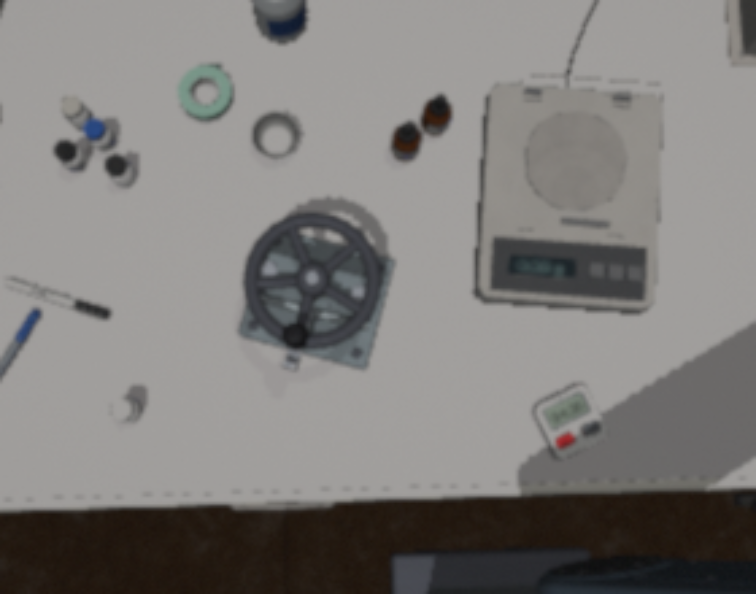

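The side view shows the handle at about (297,165), left-right reversed with the robot to the right. The top view shows the hub at about (236,193), the handle top at (229,214), the pointer at (228,223), the bowl at (222,140), the vial at (166,241) and the timer at (331,245). All three loose things stand well below the height of the finger path. Next I fit the geometry from depth.

```bash
cat >> h.py <<'E'
def cloud(cam):
    p,d=viewer.read_camera(cam); m=viewer.camera_model(cam); K=np.array(m["mtx"]);T=np.array(m["T"])
    v,u=np.nonzero(d>0); z=d[v,u]
    P=np.c_[(u-K[0,2])*z/K[0,0],(v-K[1,2])*z/K[1,1],z]@T[:3,:3].T+T[:3,3]
    return P,p[v,u],p
E
python3 - <<'E'
from h import *
from scipy.optimize import least_squares
from scipy.spatial.transform import Rotation as R
np.set_printoptions(precision=2,suppress=True)
for n,px,z in(("hub",(235.6,192.6),163),("handle top",(228.9,214),213),("pointer",(227.8,223.3),146)):
    print(n,at_z("top",px,z))
for c in("top","side"):
    P,col,_=cloud(c)
    near=np.hypot(P[:,0]-540,P[:,1]-272)<110
    w=P[near&(P[:,2]>143)&(P[:,2]<164)]
    hd=P[near&(P[:,2]>178)&(P[:,2]<225)]
    # outer radius fit: points on rim band: mean radius ~62 (torus top)
    f=least_squares(lambda x:np.clip(np.abs(np.hypot(w[:,0]-x[0],w[:,1]-x[1])-62)-8,0,20),[538,272],loss='soft_l1')
    print(c,"wheel",len(w),np.median(w[:,2]),f.x,f.cost,"handle",len(hd),np.median(hd,0),hd.max(0),hd.min(0))
s=status.observe();q=np.array(s["ee_rot"]);M=R.from_quat(q[[1,2,3,0]]).as_matrix();print(M)
E
```

```text
hub [537.85 278.56 163.  ]
handle top [476.14 295.32 213.  ]
pointer [457.18 302.03 146.  ]
top wheel 1171 154.74542229989424 [534.29 279.37] 6166.299195078709 handle 76 [475.93 295.02 211.19] [487.58 305.68 216.78] [464.75 283.3  180.4 ]
side wheel 1302 155.63842400122857 [533.21 287.77] 6813.698819524111 handle 214 [478.64 304.95 198.02] [488.65 310.65 216.39] [464.   292.86 178.41]
[[ 0.    0.28 -0.96]
 [ 0.   -0.96 -0.28]
 [-1.   -0.   -0.  ]]
```

```bash
cat >> h.py <<'E'
from scipy.optimize import brentq
from scipy.spatial.transform import Rotation as R
C=np.array([536,277.5]); PH0=np.radians(163.4)
def tool():
    s=status.observe();q=np.array(s["ee_rot"]);return s,np.array(s["tcp_pos"]),R.from_quat(q[[1,2,3,0]]).as_matrix()
pol=lambda r,a:C+r*np.array([np.cos(a),np.sin(a)])
def near_vec(post,h,M,a=15,b=9.5):
    d=h-post; l=np.array([d@M[:2,1],d@M[:2,2]]); c=np.clip(l,[-a,-b],[a,b])
    return M[:2,1:]@(l-c)
def post_for(th,M,rp=62):  # handle wheel-angle th (clockwise) -> post centre just touching
    h=pol(62,PH0-th)
    lag=brentq(lambda g:np.linalg.norm(near_vec(pol(rp,PH0-th+g),h,M))-12.5,.15,1.2)
    p=pol(rp,PH0-th+lag); n=near_vec(p,h,M)/12.5
    t=np.array([np.sin(PH0-th),-np.cos(PH0-th)])
    return p,lag,n@t
def th_of(p,M):  # wheel angle (mod) for a touching post at p
    ap=np.arctan2(*(p-C)[::-1])
    g=brentq(lambda g:np.linalg.norm(near_vec(p,pol(62,ap-g),M))-12.5,.15,1.3); return np.degrees(g),PH0-(ap-g)
E
python3 - <<'E'
from h import *
np.set_printoptions(precision=3,suppress=True)
s,p,M=tool()
for th in np.arange(0,6.5,.5):
    a,l,c=post_for(th,M); print(round(th,1),a.round(1),round(l,2),round(c,2))
hm={}
for c in("top","side"):
    P,_,_=cloud(c); P=P[(P[:,2]>110)&(P[:,0]>100)&(P[:,0]<950)&(P[:,1]>-750)&(P[:,1]<600)]
    k=(P[:,:2]//60*60).astype(int)
    for kk in np.unique(k,axis=0):
        m=(k==kk).all(1)
        if m.sum()>5: print(c,kk,P[m,2].max().round(),end="; ")
    print()
E
```

```text
0.0 [475.1 266.1] 0.47 0.84
0.5 [477.2 297.2] 0.47 0.99
1.0 [498.8 327.1] 0.36 1.0
1.5 [526.3 338.7] 0.38 0.88
2.0 [551.1 337.6] 0.47 0.84
2.5 [578.3 322.9] 0.47 1.0
3.0 [595.1 296.3] 0.46 0.91
3.5 [597.2 267.6] 0.49 1.0
4.0 [580.5 234.3] 0.38 0.99
4.5 [553.4 218. ] 0.36 0.94
5.0 [527.8 216. ] 0.44 0.73
5.5 [501.6 225.9] 0.49 1.0
6.0 [480. 251.] 0.45 0.96
top [ 60 -60] 331.0; top [60  0] 334.0; top [60 60] 301.0; top [120 -60] 492.0; top [120   0] 418.0; top [120  60] 326.0; top [ 180 -180] 658.0; top [ 180 -120] 663.0; top [180 -60] 568.0; top [180   0] 463.0; top [180  60] 360.0; top [ 240 -240] 557.0; top [ 240 -180] 659.0; top [ 240 -120] 656.0; top [240 -60] 538.0; top [240   0] 436.0; top [240  60] 338.0; top [420 240] 215.0; top [420 300] 216.0; top [480 180] 161.0; top [480 240] 217.0; top [480 300] 213.0; top [ 540 -120] 143.0; top [540 -60] 146.0; top [540   0] 144.0; top [540 180] 161.0; top [540 240] 170.0; top [540 300] 161.0; top [ 600 -120] 145.0; top [600   0] 141.0; top [600  60] 144.0; top [600 240] 158.0; top [ 660 -120] 142.0; top [660  60] 143.0; top [ 720 -120] 
[... 860 characters left out ...]
-780] 354.0; side [ 420 -780] 353.0; side [420 240] 217.0; side [420 300] 216.0; side [ 480 -780] 354.0; side [480 180] 161.0; side [480 240] 216.0; side [480 300] 216.0; side [ 540 -780] 352.0; side [540 -60] 145.0; side [540   0] 144.0; side [540 180] 161.0; side [540 240] 170.0; side [540 300] 161.0; side [ 600 -780] 354.0; side [600 240] 159.0; side [ 660 -780] 354.0; side [660   0] 144.0; side [ 720 -780] 354.0; side [720   0] 145.0; side [ 780 -780] 354.0; side [ 780 -300] 242.0; side [ 780 -240] 242.0; side [ 840 -780] 352.0; side [ 840 -300] 242.0; side [ 840 -240] 242.0; side [840 240] 200.0; side [840 300] 194.0; side [ 900 -300] 243.0; side [ 900 -240] 243.0; side [900 240] 195.0;
```

View pics/top0.png

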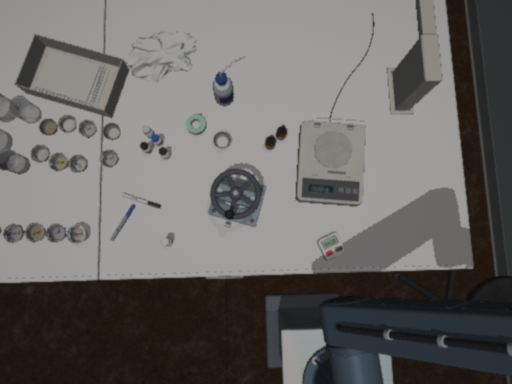

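View pics/side0.png

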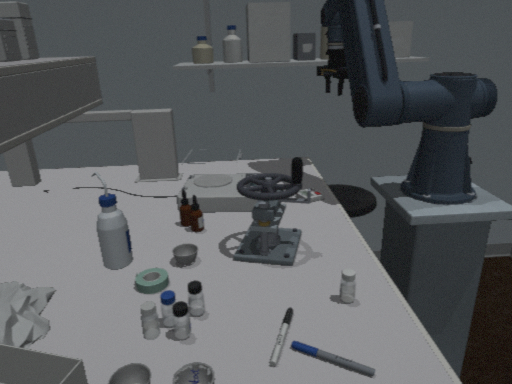

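The top view shows the robot at the lower right, and the tall depth readings near x 60–300 mm are the arm itself. The only tall object is the balance's tower at pixel (415,75), away from my route. I travel high through (500, -250, 300) and then to above the spot behind the handle.

```bash
cat >> h.py <<'E'
def slides(pts):
    s,p,M=tool()
    for w in pts: print(np.round(M.T@(np.array(w,float)-p)/1000,3).tolist(),end=" ")
    print()
E
python3 -c "
from h import *
slides([[350,-430,270],[500,-250,300],[470,235,290]])"
```

```text
[-0.039, -0.114, -0.216] [-0.069, -0.245, -0.41] [-0.059, -0.719, -0.517]
```

Emit:
carry_out([
  {"turn":[0,0,0],"slide":[-0.02,-0.02,-0.036],"jaw":1},
  {"turn":[0,0,0],"slide":[-0.03,-0.04,-0.072],"jaw":1},
  {"turn":[0,0,0],"slide":[-0.035,-0.06,-0.108],"jaw":1},
  {"turn":[0,0,0],"slide":[-0.04,-0.08,-0.144],"jaw":1},
  {"turn":[0,0,0],"slide":[-0.045,-0.1,-0.18],"jaw":1},
  {"turn":[0,0,0],"slide":[-0.05,-0.12,-0.215],"jaw":1},
  {"turn":[0,0,0],"slide":[-0.055,-0.14,-0.25],"jaw":1},
  {"turn":[0,0,0],"slide":[-0.06,-0.16,-0.285],"jaw":1},
  {"turn":[0,0,0],"slide":[-0.065,-0.18,-0.32],"jaw":1},
  {"turn":[0,0,0],"slide":[-0.07,-0.2,-0.35],"jaw":1},
  {"turn":[0,0,0],"slide":[-0.07,-0.22,-0.38],"jaw":1},
  {"turn":[0,0,0],"slide":[-0.07,-0.245,-0.41],"jaw":1},
], force=20)

```text
time: 2.1
tcp_pos: [501.6, -249.2, 301.2]
ee_rot: [0.101, 0.701, 0.099, -0.699]
force: [0.9, 0.7, -0.2]
finger_gap: 14.9
```

```bash
python3 -c "
from h import *
s,p,M=tool();print(p,s['q'],M.round(3).tolist(),s['finger_gap'],s['time'])
slides([[470,235,290]])"
```

```text
[ 501.61827872 -249.16850101  301.23401717] [-6.60382710e-01  3.61976324e-01  1.51070843e+00 -2.83455182e-04
  1.26650184e+00  6.26928037e-01] [[0.002, 0.28, -0.96], [-0.002, -0.96, -0.28], [-1.0, 0.002, -0.001]] 14.856949161226995 2.1
[0.01, -0.474, -0.105]
```

Emit:
carry_out([
  {"turn":[0,0,0],"slide":[0,-0.04,-0.01],"jaw":1},
  {"turn":[0,0,0],"slide":[0,-0.08,-0.018],"jaw":1},
  {"turn":[0,0,0],"slide":[0,-0.12,-0.026],"jaw":1},
  {"turn":[0,0,0],"slide":[0,-0.16,-0.035],"jaw":1},
  {"turn":[0,0,0],"slide":[0,-0.2,-0.044],"jaw":1},
  {"turn":[0,0,0],"slide":[0,-0.24,-0.053],"jaw":1},
  {"turn":[0,0,0],"slide":[0,-0.28,-0.062],"jaw":1},
  {"turn":[0,0,0],"slide":[0,-0.32,-0.07],"jaw":1},
  {"turn":[0,0,0],"slide":[0,-0.36,-0.08],"jaw":1},
  {"turn":[0,0,0],"slide":[0,-0.4,-0.09],"jaw":1},
  {"turn":[0,0,0],"slide":[0.005,-0.44,-0.1],"jaw":1},
  {"turn":[0,0,0],"slide":[0.01,-0.474,-0.105],"jaw":1},
])

```text
time: 3.1
tcp_pos: [470.0, 238.1, 290.8]
ee_rot: [0.101, 0.701, 0.1, -0.699]
force: [0.5, 0.2, 0.6]
finger_gap: 0.2
```

```bash
python3 -c "
from h import *
s,p,M=tool();print(p,s['q'],M.round(3).tolist(),s['finger_gap'],s['time'])
P,_,im=cloud('top'); cv2.imwrite('pics/t1.png',cv2.resize(im[120:290,140:350],None,fx=3.5,fy=3.5)[:,:,::-1])
_,_,im=cloud('side'); cv2.imwrite('pics/s1.png',cv2.resize(im[60:270,180:390],None,fx=2.8,fy=2.8)[:,:,::-1])
slides([[473,248,290],[473,248,180],post_for(0,M)[0].tolist()+[180]])"
```

```text
[470.03148892 238.11491796 290.84223473] [ 2.57520375e-01  3.23104810e-01  1.60371451e+00 -1.60299103e-03
  1.21103706e+00  1.54437772e+00] [[0.004, 0.281, -0.96], [-0.0, -0.96, -0.281], [-1.0, 0.002, -0.004]] 0.18537847340961933 3.1
[-0.0, -0.007, -0.007] [0.11, -0.007, -0.007] [0.11, -0.023, -0.014]
```

View pics/s1.png

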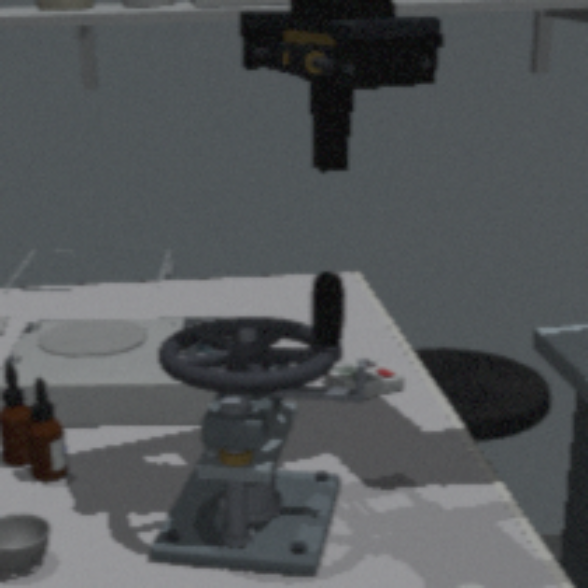

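Side view: the closed fingers, tip at about (330,168) in the crop, hang above and behind the untouched handle at (328,310). I lower them straight down.

Emit:
carry_out([
  {"turn":[0,0,0],"slide":[0.03,0,-0.002],"jaw":1},
  {"turn":[0,0,0],"slide":[0.055,0,-0.004],"jaw":1},
  {"turn":[0,0,0],"slide":[0.08,0,-0.005],"jaw":1},
  {"turn":[0,0,0],"slide":[0.1,0,-0.006],"jaw":1},
  {"turn":[0,0,0],"slide":[0.11,0,-0.006],"jaw":1},
  {"turn":[0,0,0],"slide":[0.11,0,-0.006],"jaw":1},
])

```text
time: 3.7
tcp_pos: [472.6, 240.2, 177.7]
ee_rot: [-0.102, -0.698, -0.102, 0.701]
force: [-0.3, -0.8, 0.5]
finger_gap: 0.5
```

```bash
python3 -c "
from h import *
s,p,M=tool();print(p,s['force'],s['time'])
for th in np.arange(-.1,1.6,.14): print(round(th,2),end=' '); slides([post_for(th,M)[0].tolist()+[180]])"
```

```text
[472.63015526 240.19118298 177.6891215 ] [-0.28398231 -0.76631443  0.52474904] 3.7
-0.1 [-0.002, -0.019, -0.009] 
0.04 [-0.002, -0.026, -0.01] 
0.18 [-0.002, -0.034, -0.012] 
0.32 [-0.002, -0.042, -0.014] 
0.46 [-0.002, -0.051, -0.019] 
0.6 [-0.002, -0.06, -0.026] 
0.74 [-0.002, -0.067, -0.034] 
0.88 [-0.003, -0.073, -0.042] 
1.02 [-0.003, -0.076, -0.051] 
1.16 [-0.003, -0.079, -0.06] 
1.3 [-0.003, -0.08, -0.068] 
1.44 [-0.003, -0.079, -0.076] 
1.58 [-0.003, -0.078, -0.084]
```

Emit:
carry_out([
  {"turn":[0,0,0],"slide":[-0.002,-0.015,-0.007],"jaw":1},
  {"turn":[0,0,0],"slide":[-0.002,-0.02,-0.009],"jaw":1},
  {"turn":[0,0,0],"slide":[-0.002,-0.026,-0.01],"jaw":1},
  {"turn":[0,0,0],"slide":[-0.002,-0.034,-0.012],"jaw":1},
  {"turn":[0,0,0],"slide":[-0.002,-0.042,-0.014],"jaw":1},
  {"turn":[0,0,0],"slide":[-0.002,-0.051,-0.019],"jaw":1},
  {"turn":[0,0,0],"slide":[-0.002,-0.06,-0.026],"jaw":1},
  {"turn":[0,0,0],"slide":[-0.002,-0.067,-0.034],"jaw":1},
  {"turn":[0,0,0],"slide":[-0.003,-0.073,-0.042],"jaw":1},
])

```text
time: 4.45
tcp_pos: [491.5, 323.5, 180.0]
ee_rot: [-0.102, -0.697, -0.102, 0.702]
force: [-2.7, -0.9, -1.1]
finger_gap: 0.5
```

```bash
cat >> h.py <<'E'
def handle_xy():
    for c in("top","side"):
        P,_,im=cloud(c); h=P[(np.hypot(P[:,0]-C[0],P[:,1]-C[1])<85)&(P[:,2]>203)&(P[:,2]<218)]
        if len(h): m=(h[:,:2].max(0)+h[:,:2].min(0))/2; print(c,len(h),m,"angle cw",(PH0-np.arctan2(*(m-C)[::-1]))%(2*np.pi))
    return
E
python3 -c "
from h import *
s,p,M=tool();print(p,s['force'],s['time'],'touch',th_of(p[:2],M)); handle_xy()
P,_,im=cloud('side'); cv2.imwrite('pics/s2.png',cv2.resize(im[60:270,180:390],None,fx=2.8,fy=2.8)[:,:,::-1])
for th in np.arange(.9,2.5,.14): print(round(th,2),end=' '); slides([post_for(th,M)[0].tolist()+[180]])"
```

```text
[491.50501561 323.5151378  180.00858177] [-2.71061676 -0.91829432 -1.12532221] 4.45 touch (np.float64(20.49474197683317), np.float64(0.8701680521584962))
side 184 [501.78629868 331.98637656] angle cw 0.7203672302366599
0.9 [0.0, 0.001, -0.0] 
1.04 [0.0, -0.003, -0.009] 
1.18 [0.0, -0.005, -0.017] 
1.32 [0.0, -0.006, -0.026] 
1.46 [0.0, -0.006, -0.034] 
1.6 [0.0, -0.004, -0.041] 
1.74 [0.0, -0.002, -0.048] 
1.88 [0.0, 0.0, -0.054] 
2.02 [0.0, 0.003, -0.06] 
2.16 [0.0, 0.008, -0.067] 
2.3 [0.0, 0.014, -0.073] 
2.44 [0.0, 0.021, -0.079]
```

View pics/s2.png

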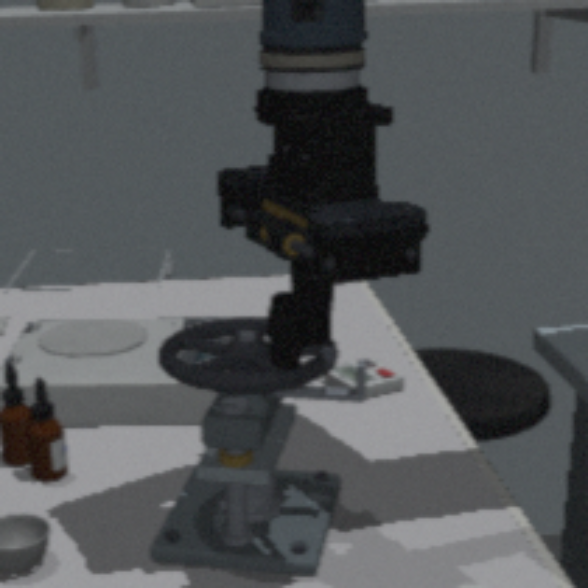

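The handle, at about (286,325) in the crop, is now ahead of the fingers and moving round under roughly 3 N of contact. I continue.

Emit:
carry_out([
  {"turn":[0,0,0],"slide":[0,-0.003,-0.009],"jaw":1},
  {"turn":[0,0,0],"slide":[0,-0.005,-0.017],"jaw":1},
  {"turn":[0,0,0],"slide":[0,-0.006,-0.026],"jaw":1},
  {"turn":[0,0,0],"slide":[0,-0.006,-0.034],"jaw":1},
  {"turn":[0,0,0],"slide":[0,-0.004,-0.041],"jaw":1},
  {"turn":[0,0,0],"slide":[0,-0.002,-0.048],"jaw":1},
  {"turn":[0,0,0],"slide":[0,0,-0.054],"jaw":1},
  {"turn":[0,0,0],"slide":[0,0.003,-0.06],"jaw":1},
  {"turn":[0,0,0],"slide":[0,0.008,-0.067],"jaw":1},
  {"turn":[0,0,0],"slide":[0,0.014,-0.073],"jaw":1},
])

```text
time: 5.43
tcp_pos: [568.5, 331.2, 180.2]
ee_rot: [-0.102, -0.699, -0.103, 0.7]
force: [-1.5, 1.2, -0.0]
finger_gap: 0.3
```

```bash
python3 -c "
from h import *
s,p,M=tool();print(p,s['force'],s['time'],'touch',th_of(p[:2],M)); handle_xy()
for th in np.arange(2.3,3.9,.14): print(round(th,2),end=' '); slides([post_for(th,M)[0].tolist()+[180]])"
```

```text
[568.46835355 331.20155481 180.22062737] [-1.49701035  1.22739318 -0.04222088] 5.4333 touch (np.float64(27.87668144316289), np.float64(2.311411903024937))
side 173 [577.95128744 325.51588822] angle cw 1.999162620422962
2.3 [0.001, -0.002, 0.003] 
2.44 [0.001, 0.006, -0.003] 
2.58 [0.001, 0.014, -0.008] 
2.72 [0.001, 0.023, -0.012] 
2.86 [0.001, 0.031, -0.014] 
3.0 [0.001, 0.039, -0.014] 
3.14 [0.001, 0.047, -0.014] 
3.28 [0.001, 0.055, -0.013] 
3.42 [0.001, 0.063, -0.01] 
3.56 [0.001, 0.071, -0.006] 
3.7 [0.001, 0.08, -0.0] 
3.84 [0.001, 0.088, 0.008]
```

Emit:
carry_out([
  {"turn":[0,0,0],"slide":[0,0.006,-0.004],"jaw":1},
  {"turn":[0,0,0],"slide":[0,0.014,-0.008],"jaw":1},
  {"turn":[0,0,0],"slide":[0,0.023,-0.012],"jaw":1},
  {"turn":[0,0,0],"slide":[0,0.031,-0.014],"jaw":1},
  {"turn":[0,0,0],"slide":[0,0.039,-0.014],"jaw":1},
  {"turn":[0,0,0],"slide":[0,0.047,-0.014],"jaw":1},
  {"turn":[0,0,0],"slide":[0,0.055,-0.013],"jaw":1},
  {"turn":[0,0,0],"slide":[0,0.063,-0.01],"jaw":1},
  {"turn":[0,0,0],"slide":[0,0.071,-0.006],"jaw":1},
  {"turn":[0,0,0],"slide":[0,0.08,0],"jaw":1},
])

```text
time: 6.37
tcp_pos: [593.8, 252.5, 180.8]
ee_rot: [0.102, 0.701, 0.102, -0.698]
force: [1.0, 0.9, -0.2]
finger_gap: 0.4
```

```bash
python3 -c "
from h import *
s,p,M=tool();print(p,s['force'],s['time'],'touch',th_of(p[:2],M)); handle_xy()
P,_,im=cloud('side'); cv2.imwrite('pics/s3.png',cv2.resize(im[60:270,180:390],None,fx=2.8,fy=2.8)[:,:,::-1])
for th in np.arange(3.7,5.3,.14): print(round(th,2),end=' '); slides([post_for(th,M)[0].tolist()+[180]])"
```

```text
[593.80343547 252.49162417 180.79251981] [ 1.0419595   0.94253317 -0.17051779] 6.3667 touch (np.float64(24.94567908307743), np.float64(3.6955805255603913))
top 7 [572.84130703 232.35760977] angle cw 3.7381751071624403
side 127 [582.99806295 248.30759591] angle cw 3.407687184804039
3.7 [0.0, -0.002, -0.001] 
3.84 [0.001, 0.007, 0.007] 
3.98 [0.001, 0.013, 0.015] 
4.12 [0.001, 0.017, 0.024] 
4.26 [0.001, 0.02, 0.032] 
4.4 [0.001, 0.021, 0.041] 
4.54 [0.001, 0.021, 0.049] 
4.68 [0.001, 0.02, 0.057] 
4.82 [0.001, 0.019, 0.064] 
4.96 [0.001, 0.017, 0.07] 
5.1 [0.001, 0.014, 0.076] 
5.24 [0.001, 0.01, 0.083]
```

View pics/s3.png

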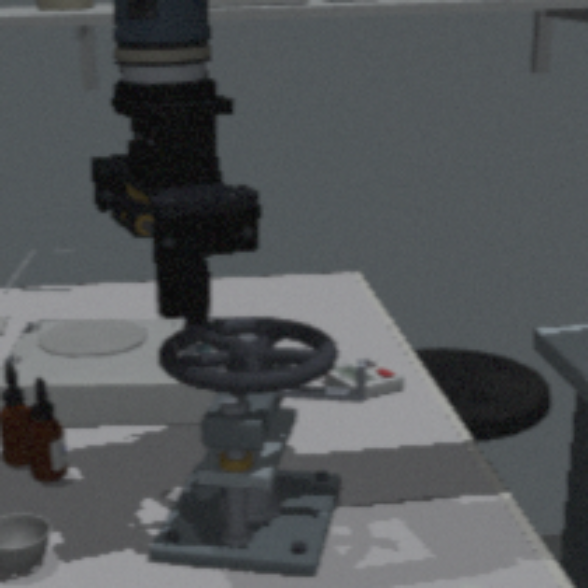

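The handle shows just behind the fingers at (195,315) in the crop, which matches about 3.7 rad. I continue.

Emit:
carry_out([
  {"turn":[0,0,0],"slide":[0,0.007,0.007],"jaw":1},
  {"turn":[0,0,0],"slide":[0,0.013,0.015],"jaw":1},
  {"turn":[0,0,0],"slide":[0,0.017,0.024],"jaw":1},
  {"turn":[0,0,0],"slide":[0,0.02,0.032],"jaw":1},
  {"turn":[0,0,0],"slide":[0,0.021,0.041],"jaw":1},
  {"turn":[0,0,0],"slide":[0,0.021,0.049],"jaw":1},
  {"turn":[0,0,0],"slide":[0,0.02,0.057],"jaw":1},
  {"turn":[0,0,0],"slide":[0,0.019,0.064],"jaw":1},
  {"turn":[0,0,0],"slide":[0,0.017,0.07],"jaw":1},
  {"turn":[0,0,0],"slide":[0,0.014,0.076],"jaw":1},
])

```text
time: 7.35
tcp_pos: [522.7, 216.3, 180.7]
ee_rot: [-0.102, -0.7, -0.101, 0.7]
force: [2.1, -1.0, 0.4]
finger_gap: 0.4
```

```bash
python3 -c "
from h import *
s,p,M=tool();print(p,s['force'],s['time'],'touch',th_of(p[:2],M)); handle_xy()
for th in np.arange(5.0,6.29,.1): print(round(th,2),end=' '); slides([post_for(th,M)[0].tolist()+[180]])"
```

```text
[522.70098064 216.33022689 180.65857108] [ 2.06040791 -1.02321799  0.42083751] 7.35 touch (np.float64(26.82478088101803), np.float64(5.10492515273661))
side 148 [508.67762082 227.19438062] angle cw 4.920216049821471
5.0 [0.0, 0.003, -0.006] 
5.1 [0.0, 0.0, -0.002] 
5.2 [0.0, -0.002, 0.003] 
5.3 [0.0, -0.006, 0.007] 
5.4 [0.0, -0.01, 0.012] 
5.5 [0.0, -0.014, 0.016] 
5.6 [0.0, -0.02, 0.02] 
5.7 [0.0, -0.026, 0.024] 
5.8 [0.0, -0.032, 0.027] 
5.9 [0.0, -0.038, 0.028] 
6.0 [0.0, -0.044, 0.03] 
6.1 [0.0, -0.05, 0.03] 
6.2 [0.0, -0.056, 0.03]
```

Emit:
carry_out([
  {"turn":[0,0,0],"slide":[0,-0.002,0.003],"jaw":1},
  {"turn":[0,0,0],"slide":[0,-0.006,0.007],"jaw":1},
  {"turn":[0,0,0],"slide":[0,-0.01,0.012],"jaw":1},
  {"turn":[0,0,0],"slide":[0,-0.014,0.016],"jaw":1},
  {"turn":[0,0,0],"slide":[0,-0.02,0.02],"jaw":1},
  {"turn":[0,0,0],"slide":[0,-0.026,0.024],"jaw":1},
  {"turn":[0,0,0],"slide":[0,-0.032,0.027],"jaw":1},
  {"turn":[0,0,0],"slide":[0,-0.038,0.028],"jaw":1},
  {"turn":[0,0,0],"slide":[0,-0.044,0.03],"jaw":1},
  {"turn":[0,0,0],"slide":[0,-0.048,0.03],"jaw":1},
  {"turn":[0,0,0],"slide":[0,-0.05,0.03],"jaw":1},
  {"turn":[0,0,0],"slide":[0,-0.05,0.03],"jaw":1},
])

```text
time: 8.45
tcp_pos: [477.8, 257.0, 180.3]
ee_rot: [-0.102, -0.698, -0.101, 0.701]
force: [0.4, 0.1, 0.6]
finger_gap: 0.4
```

```bash
python3 -c "
from h import *
s,p,M=tool();print(p,s['force'],s['time'],'touch',th_of(p[:2],M)); handle_xy()
P,_,im=cloud('side'); cv2.imwrite('pics/s4.png',im[:,:,::-1]); a=cv2.imread('pics/side0.png'); 
cv2.imwrite('pics/cmp.png',np.hstack([cv2.resize(x[130:220,230:340],None,fx=3.6,fy=3.6,interpolation=cv2.INTER_CUBIC) for x in(a,im[:,:,::-1])]))
for th in (6.2,6.283,6.33): print(round(th,2),end=' '); slides([post_for(th,M)[0].tolist()+[180]])"
```

```text
[477.81099368 257.04229328 180.32087925] [0.42041661 0.09691305 0.60322552] 8.45 touch (np.float64(26.061711216929492), np.float64(6.110247498180245))
side 127 [476.95798502 271.81272703] angle cw 5.897431067318301
6.2 [0.0, -0.006, 0.0] 
6.28 [0.0, -0.01, 0.0] 
6.33 [0.0, -0.013, -0.0]
```

View pics/cmp.png

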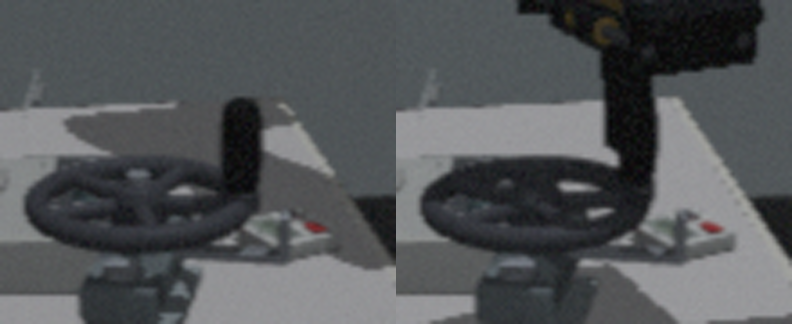

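The fingers hide most of the handle, which now stands a little short of its start place (right panel, about (637,150)). I back off clear of both views, measure, then push the remainder.

Emit:
carry_out([
  {"turn":[0,0,0],"slide":[0,0.02,0],"jaw":1},
  {"turn":[0,0,0],"slide":[0,0.05,0],"jaw":1},
  {"turn":[0,0,0],"slide":[-0.03,0.08,0],"jaw":1},
  {"turn":[0,0,0],"slide":[-0.06,0.11,0],"jaw":1},
  {"turn":[0,0,0],"slide":[-0.09,0.14,0],"jaw":1},
  {"turn":[0,0,0],"slide":[-0.09,0.18,0],"jaw":1},
  {"turn":[0,0,0],"slide":[-0.09,0.21,0],"jaw":1},
  {"turn":[0,0,0],"slide":[-0.09,0.24,0],"jaw":1},
  {"turn":[0,0,0],"slide":[-0.09,0.24,0],"jaw":1},
])

```text
time: 9.35
tcp_pos: [549.1, 21.3, 271.0]
ee_rot: [-0.101, -0.7, -0.098, 0.7]
force: [0.2, 0.3, 0.7]
finger_gap: 0.2
```

```bash
cat > chk.py <<'E'
from h import *
s,p,M=tool();print(p,s['force'],s['time'],s['dq'].round(3))
a=cv2.imread('pics/top0.png'); _,_,im=cloud('top'); im=im[:,:,::-1]
b=cv2.imread('pics/side0.png'); _,_,js=cloud('side'); js=js[:,:,::-1]
cv2.imwrite('pics/t_now.png',im); cv2.imwrite('pics/s_now.png',js)
handle_xy()
for c in("top","side"):
    print(c,[(n,np.round(pinpoint(c,n)[0]["pixel"],1)) for n in("handle","handle_mid","pointer") if pinpoint(c,n)])
def blob(x,box):   # black-handle centroid in side image
    x=x[box[1]:box[3],box[0]:box[2]].max(2); m=(x<38); v,u=np.nonzero(m); return m.sum(),u.mean()+box[0],v.mean()+box[1]
print("side blob before/after",blob(b,(270,140,330,185)),blob(js,(270,140,330,185)))
print("top blob",blob(a,(205,195,250,225)),blob(im,(205,195,250,225)))
f=lambda x:cv2.resize(x[160:240,190:290],None,fx=4,fy=4,interpolation=cv2.INTER_CUBIC)
g=lambda x:cv2.resize(x[140:220,240:340],None,fx=3.5,fy=3.5,interpolation=cv2.INTER_CUBIC)
cv2.imwrite('pics/cmp2.png',np.vstack([np.hstack([cv2.resize(x,(400,300)) for x in(f(a),f(im))]),np.hstack([cv2.resize(x,(400,300)) for x in(g(b),g(js))])]))
for n in("sample_vial","steel_bowl","lab_timer"):
    pass
dt=cv2.absdiff(a,im).max(2); 
for n,(u,v) in dict(vial=(166,241),bowl=(222,140),timer=(331,245)).items(): print(n,"pic diff",dt[v-12:v+12,u-12:u+12].mean())
E
python3 chk.py
```

```text
[549.10593399  21.33278219 271.00473106] [0.23020995 0.25821829 0.65945332] 9.35 [ 0.067 -0.009  0.04   0.067  0.024  0.057]
top 63 [473.62047284 279.98159085] angle cw 6.033221820905974
side 77 [474.9406616  282.70526925] angle cw 6.078504387582733
top [('handle', array([235.1, 213.2])), ('handle_mid', array([233.9, 217. ])), ('pointer', array([227.4, 224.5]))]
side [('handle', array([297.7, 176.2])), ('handle_mid', array([299.5, 168.9])), ('pointer', array([308.5, 191.4]))]
side blob before/after (np.int64(283), np.float64(295.3922261484099), np.float64(171.85865724381625)) (np.int64(266), np.float64(294.9736842105263), np.float64(170.5187969924812))
top blob (np.int64(53), np.float64(229.24528301886792), np.float64(213.56603773584905)) (np.int64(34), np.float64(235.14705882352942), np.float64(214.35294117647058))
vial pic diff 21.64236111111111
bowl pic diff 20.08159722222222
timer pic diff 29.28472222222222
```

View pics/cmp2.png

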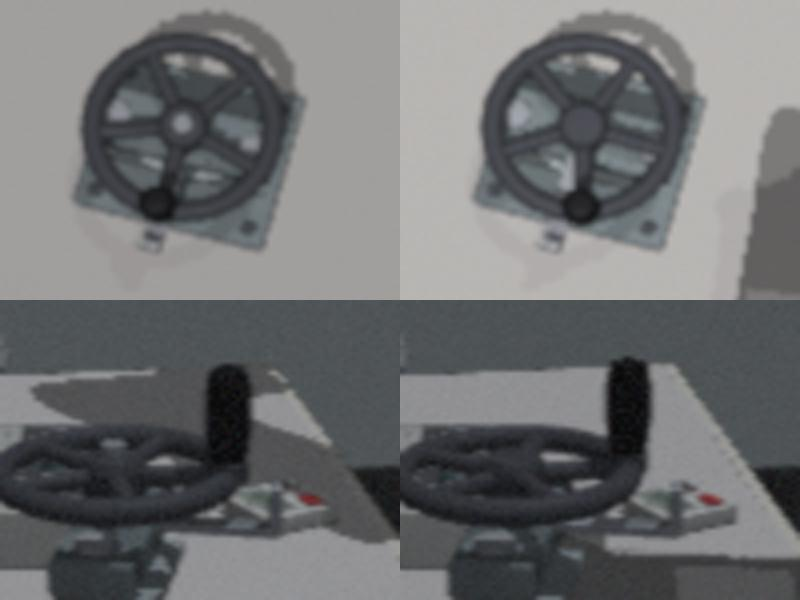

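Top pair: the handle moved from (157,205) to (580,205) in the right panel, so it is about 15 mm, or 0.25 rad, short. The depth readings agree at 6.03–6.08 rad. The loose things look unmoved. The contact model runs about 0.07 rad ahead of the measured angle, so I correct the final target for that.

```bash
python3 -c "
from h import *
s,p,M=tool();print(p)
slides([[520,90,271],[480,210,271],[480,215,180],[478,235,180],[478,250,180],[474,270.5,180]])"
```

```text
[546.66248751  26.7241099  270.50390849]
[-0.001, -0.068, 0.008] [-0.001, -0.195, 0.012] [0.09, -0.2, 0.01] [0.09, -0.219, 0.006] [0.09, -0.234, 0.002] [0.09, -0.254, -0.0]
```

Emit:
carry_out([
  {"turn":[0,0,0],"slide":[0,-0.04,0.006],"jaw":1},
  {"turn":[0,0,0],"slide":[0,-0.075,0.01],"jaw":1},
  {"turn":[0,0,0],"slide":[0,-0.11,0.012],"jaw":1},
  {"turn":[0,0,0],"slide":[0,-0.145,0.012],"jaw":1},
  {"turn":[0,0,0],"slide":[0,-0.175,0.012],"jaw":1},
  {"turn":[0,0,0],"slide":[0,-0.195,0.012],"jaw":1},
  {"turn":[0,0,0],"slide":[0.03,-0.2,0.01],"jaw":1},
  {"turn":[0,0,0],"slide":[0.06,-0.2,0.01],"jaw":1},
  {"turn":[0,0,0],"slide":[0.09,-0.2,0.008],"jaw":1},
  {"turn":[0,0,0],"slide":[0.09,-0.21,0.006],"jaw":1},
  {"turn":[0,0,0],"slide":[0.09,-0.215,0.005],"jaw":1},
  {"turn":[0,0,0],"slide":[0.09,-0.215,0.005],"jaw":1},
])

```text
time: 11.15
tcp_pos: [481.4, 232.7, 181.6]
ee_rot: [-0.102, -0.699, -0.102, 0.7]
force: [-0.6, -0.4, -0.1]
finger_gap: 0.6
```

```bash
python3 -c "
from h import *
s,p,M=tool();print(p,s['force'])
slides([[477.8,255,180],[474,270.5,180]])"
```

```text
[481.37496456 232.66988051 181.58006239] [-0.63654636 -0.4318312  -0.07345015]
[0.002, -0.022, -0.003] [0.002, -0.038, -0.004]
```

Emit:
carry_out([
  {"turn":[0,0,0],"slide":[0.001,-0.01,-0.002],"jaw":1},
  {"turn":[0,0,0],"slide":[0.001,-0.018,-0.003],"jaw":1},
  {"turn":[0,0,0],"slide":[0.001,-0.023,-0.003],"jaw":1},
  {"turn":[0,0,0],"slide":[0.001,-0.027,-0.003],"jaw":1},
  {"turn":[0,0,0],"slide":[0.001,-0.03,-0.004],"jaw":1},
  {"turn":[0,0,0],"slide":[0.001,-0.033,-0.004],"jaw":1},
  {"turn":[0,0,0],"slide":[0.001,-0.035,-0.004],"jaw":1},
  {"turn":[0,0,0],"slide":[0.001,-0.037,-0.004],"jaw":1},
  {"turn":[0,0,0],"slide":[0.001,-0.038,-0.004],"jaw":1},
  {"turn":[0,0,0],"slide":[0.001,-0.038,-0.004],"jaw":1},
])

```text
time: 11.98
tcp_pos: [474.2, 270.3, 180.5]
ee_rot: [-0.102, -0.699, -0.102, 0.7]
force: [-0.0, -0.4, 0.9]
finger_gap: 0.5
```

Emit:
carry_out([
  {"turn":[0,0,0],"slide":[0,0.02,0],"jaw":1},
  {"turn":[0,0,0],"slide":[0,0.05,0],"jaw":1},
  {"turn":[0,0,0],"slide":[-0.03,0.08,0],"jaw":1},
  {"turn":[0,0,0],"slide":[-0.06,0.11,0],"jaw":1},
  {"turn":[0,0,0],"slide":[-0.09,0.14,0],"jaw":1},
  {"turn":[0,0,0],"slide":[-0.09,0.18,0],"jaw":1},
  {"turn":[0,0,0],"slide":[-0.09,0.21,0],"jaw":1},
  {"turn":[0,0,0],"slide":[-0.09,0.24,0],"jaw":1},
  {"turn":[0,0,0],"slide":[-0.09,0.26,0],"jaw":1},
  {"turn":[0,0,0],"slide":[-0.09,0.26,0],"jaw":1},
  {"turn":[0,0,0],"slide":[-0.09,0.26,0],"jaw":1},
])

```text
time: 12.9
tcp_pos: [548.2, 20.7, 269.8]
ee_rot: [-0.1, -0.699, -0.102, 0.701]
force: [0.3, 0.6, -0.2]
finger_gap: 0.5
```

```bash
python3 chk.py
```

```text
[548.17455098  20.74239585 269.80316141] [ 0.31216061  0.61263214 -0.22533119] 12.9 [ 0.039 -0.008  0.018  0.004  0.006  0.001]
top 62 [476.6108057 295.3075818] angle cw 0.0015903762292843737
side 82 [476.5124891  298.25793062] angle cw 0.04601090416403153
top [('handle', array([230.6, 211.7])), ('handle_mid', array([230.7, 212.3])), ('pointer', array([227.6, 225.2]))]
side [('handle', array([295.4, 183.2])), ('handle_mid', array([297. , 169.7])), ('pointer', array([310.4, 188.3]))]
side blob before/after (np.int64(283), np.float64(295.3922261484099), np.float64(171.85865724381625)) (np.int64(265), np.float64(295.1056603773585), np.float64(172.03396226415094))
top blob (np.int64(53), np.float64(229.24528301886792), np.float64(213.56603773584905)) (np.int64(34), np.float64(229.7941176470588), np.float64(213.94117647058823))
vial pic diff 21.90277777777778
bowl pic diff 20.307291666666668
timer pic diff 29.22222222222222
```

View pics/cmp2.png

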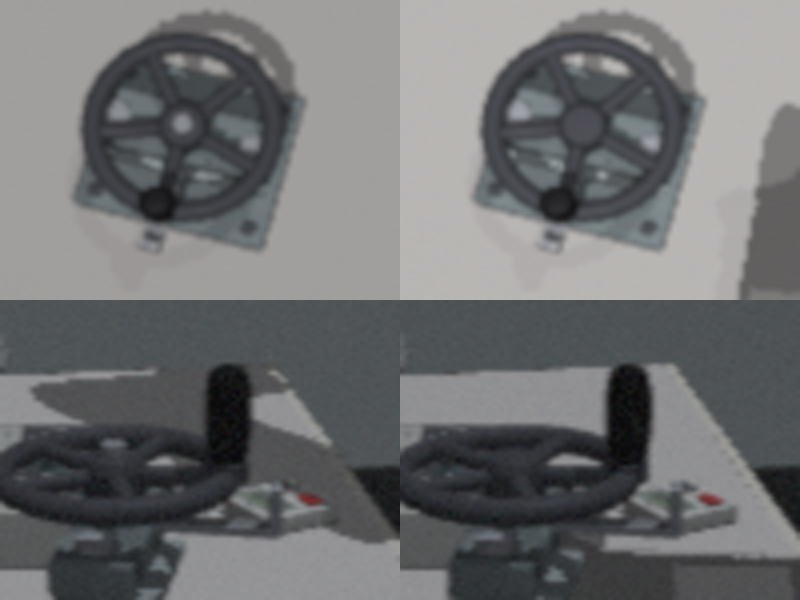

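The handle is back on its start place: (557,205) against (157,205) in the top pair, and the two side views match as well. I hand the job in.

```bash
python3 -c "
from h import *
print(arm.finish_job())"
```

```text
the job is handed in; nothing more can be done
None
```

The wheel has gone one full turn clockwise and the handle is back at the pointer. I pushed it with the outside of the closed fingers, then made one small corrective push after looking. The arm is clear of the press and the job was handed in at about 13 s; no verdict is reported.

**Handle position:** The last top-camera depth put the handle 0.002 rad from its start angle, and the side camera put it 0.046 rad off. The top picture showed it about 1.5 mm short of where it started. It started about 0.01 rad from the pointer by my estimate, which leaves it well inside the 0.15 rad limit.

**Disagreements:**
- My contact model ran about 0.07 rad ahead of the measured angle, so I corrected the last push for that.
- The trained networks' first 3D fixes on the hub, handle and vial were poor, so I used depth and picture measurements instead.

**Loose things:** I did not measure the vial, bowl and timer again. The before/after picture difference around them was inconclusive because the overall brightness changed. The fingers never went below 169 mm, far above all three, and no unexpected forces showed.

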